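# Find the parts case that rattles

### The job

One of the three closed blue parts cases has a loose steel ball in it. Pick the cases up one at a time and shake or rock each end to end several times, well clear of the worktop, putting the quiet ones gently back upright on the worktop, until you find the one that rattles; then present that one: hold it out level and still, well above the round mat and centred over it, and finish while still holding it there. Leave the other things on the bench where they are.

Things in the scene. Friction and masses are not known exactly. Their poses are not given: they have to be found in the camera images.
- case_1_centre (a point): centre (half-way up) of one of three alike closed parts cases: blue tub, grey lid, white label on top; 120 mm long (its x axis) x 54 wide (y) x 52 high (z up), flat sides, latched shut, 0.2 to 0.4 kg. One of the three, another each time, hides a loose 36 mm, 0.2 kg steel ball that rolls freely up to 35 mm either way from the middle along the length; the others are empty. Weight alone does not tell which
- case_2_centre (a point): centre (half-way up) of one of three alike closed parts cases: blue tub, grey lid, white label on top; 120 mm long (its x axis) x 54 wide (y) x 52 high (z up), flat sides, latched shut, 0.2 to 0.4 kg. One of the three, another each time, hides a loose 36 mm, 0.2 kg steel ball that rolls freely up to 35 mm either way from the middle along the length; the others are empty. Weight alone does not tell which
- case_3_centre (a point): centre (half-way up) of one of three alike closed parts cases: blue tub, grey lid, white label on top; 120 mm long (its x axis) x 54 wide (y) x 52 high (z up), flat sides, latched shut, 0.2 to 0.4 kg. One of the three, another each time, hides a loose 36 mm, 0.2 kg steel ball that rolls freely up to 35 mm either way from the middle along the length; the others are empty. Weight alone does not tell which
- case_1: the same case 1: origin at the centre of its underside, axes as above
- case_1_floor: inner floor of case 1, hidden inside; same origin and axes as the case
- case_1_front: inner face of the -x end of case 1, hidden inside; same origin and axes as the case
- case_1_back: inner face of the +x end of case 1, hidden inside; same origin and axes as the case
- case_2: the same case 2: origin at the centre of its underside, axes as above
- case_2_floor: inner floor of case 2, hidden inside; same origin and axes as the case
- case_2_front: inner face of the -x end of case 2, hidden inside; same origin and axes as the case
- case_2_back: inner face of the +x end of case 2, hidden inside; same origin and axes as the case
- case_3: the same case 3: origin at the centre of its underside, axes as above
- case_3_floor: inner floor of case 3, hidden inside; same origin and axes as the case
- case_3_front: inner face of the -x end of case 3, hidden inside; same origin and axes as the case
- case_3_back: inner face of the +x end of case 3, hidden inside; same origin and axes as the case
- mat_centre (a point): centre of the top face of a round mat, black with yellow rim, 100 mm across, 3 mm thick, fixed flat on the worktop. Between it and the two cases on the left a grey timer with a large round dial, roughly 0.2 m tall, is fixed near x 0.59, y -0.03: pass it on the robot's side or well above it
- weight_100_base (a point): brass balance weight with a knob, 27 mm across, 34 mm high; point at the centre of its underside; bystander, stands loose on the worktop
- bottle_cu_base (a point): brown reagent bottle with black cap, 51 mm across, 106 mm high; point at the centre of its underside; bystander, stands loose on the worktop
- beaker_small_base (a point): small glass beaker with light blue filling, 54 mm across, 70 mm high; point at the centre of its underside; bystander, stands loose on the worktop
- petri_dish_base (a point): flat round glass dish, light blue, 74 mm across, 16 mm high; point at the centre of its underside; bystander, stands loose on the worktop
Not all that is in view belongs to the job. Leave any yellow look-alike of the case_3 alone.

How it is judged:
By the outcome, as a careful person would: the job done as asked, in the order asked, and still so for the second after the job is handed in, while the arm keeps its last pose, push and grip.
It also fails if it takes over 72 s, if anything falls off the work surface, if the arm or the gripper's body presses on something with over 40 N, if the wrist force passes 120 N, or if a joint passes its speed limit or range.

### The arm

A 7-joint arm with a two-finger parallel gripper is mounted at the origin on a cart in front of the work surface, level with it; the furniture and walls round the work are solid. World frame = base frame: x ahead of the robot, y to its left, z up, the work surface at z = 0. Lengths are in m, angles in rad, forces in N, time in s.
With the tool pointing down it reaches from about 0.4 to 0.85 m from the base axis. Payload 10.4 kg.
Tool frame: the origin (TCP) lies between the finger pads; the fingertips stand 11 mm ahead of it and the grasp point (between the pads) lies 8 mm behind it; z points along the fingers, y is the line along which they close (so a half turn about z gives the same grasp; the last joint's range is limited). The gripper opens to 87 mm and grips with 3 to 60 N. Pads are 19 mm wide; open, the fingers measure 117 mm over their backs; the gripper's body (75 mm by 190 mm) begins 51 mm behind the grasp point.
Start: joints at [-1.195, 0.332, -0.065, 1.46, 0.022, 1.35, -0.088], TCP at [0.243, 0.576, 0.234] pointing down, gripper open.
Joint ranges: [-2.6, 2.6], [-0.5, 2.12], [-1.47, 1.34], [0.16, 2.42], [-1.27, 4.41], [0.06, 2.06], [-2.6, 2.6]. Speed limits (rad/s): [2.22, 2.22, 2.79, 2.79, 3.14, 3.14, 3.14].

### API

Orientations are given as a unit quaternion [x, y, z, w].
In Python, from rig import telemetry, optics, ticket gives the robot as it stands. The module is installed in compiled form; this text tells all that it offers.
- The arm moves only by the tool send_rows, never from a script. Its argument "deltas" is a list of rows, each an object with "turn": the turn, a rotation vector about the tool's x, y, z in degrees, a list of three; "delta_pos": the shift along the tool's x, y, z in m, a list of three; "grip": the finger opening in m, from 0 to 0.087. In form: [{"turn": [ax, ay, az], "delta_pos": [x, y, z], "grip": grip}, ...]. A call has 1 to 20 rows; each row is the pose to reach, as a shift and turn from the pose commanded when the call began, along the tool's axes at that moment; what a row does not reach only later rows make up. A row lasts 1/10 s, in which the tool goes at most 50 mm and 8.59 degrees, less where a joint would pass 70% of its speed; a pose out of reach is approached as far as the arm can. A call with a gripper value outside its range is refused whole. The fingers move at their own pace and stop on an object; the grip force is fixed at half the most. Time passes only in rows, so rows that repeat a pose let the fingers close. It gives the time, the measured TCP pose, the force, the opening and the grip force at its end, in the units of the state.
- telemetry.sense(): the state, without advancing time (a new reading comes with each control period).
- optics.capture(name): name is "side" or "top"; returns a dict with "image" (384x512x3 uint8, red, green, blue), "fov_y" (degrees; the focal length in pixels is half the picture's height over the tangent of half this angle, whatever the lens; pixels are square), "cx", "cy" (the principal point, pixels), "k1" (the pictures are not rectified: a ray, as slopes to the right and down, at radius r is drawn at 1 + k1 r^2 times it, then the intrinsics apply), "R" (3x3) and "t" (3): a world point X has camera coordinates R X + t. Camera axes: x right, y down, z forward; pixel columns grow to the right and rows downward; lengths in m; the calibration is good to about 2 mm. A picture is of the moment at which its call begins. There is no depth.
- ticket.sign_off(): hands the job in; it is judged then, once.
The state is a dict: "clock": time; "qpos": joint angles; "joint_vel": joint speeds; "effort": joint torques, N m; "tcp_pos": TCP position; "ee_rot": TCP orientation; "contact_force": force on the tool from outside, world axes, zero at the start; "ft_torque": the same for the moment, N m; "gripper_width": finger opening in m; "grasp_force": force on a finger pad.
Only numpy, scipy, OpenCV 4.12 (cv2) and the standard library are available. Lean on these libraries where they do the work, as an engineer would, in place of code of your own. Each camera call takes 0.05 s, during which the arm holds its last target. There are 200 camera calls.

## Working session

There is one attempt and no reset: what is moved stays moved. The work goes in short steps, Python scripts to look and compute and a tool call to move; the robot and the scene stay as the last step left them, time stands still between calls to the robot, and variables do not carry over. Pictures are saved under pics/ and viewed, at most 10 in all, crops included, and the job is handed in when it is done.

Besides the shell and the picture viewer there is one more tool, called after "Emit:" as name(argument=value, ...), one argument or row to a line, values as JSON. send_rows: Moves the arm, as the interface text tells. Its arguments: {"type":"object","properties":{"deltas":{"type":"array"}},"required":["deltas"]}

```bash
mkdir -p pics; python3 - <<'E'
from rig import telemetry, optics
import cv2,pickle
for n in("top","side"):
    c=optics.capture(n); pickle.dump(c,open(n+'.pkl','wb'))
    cv2.imwrite(f'pics/{n}0.png',cv2.resize(c['image'][:,:,::-1],(800,600)))
    print(n,c['fov_y'],c['cx'],c['cy'],c['k1'],-c['R'].T@c['t'],c['R'].round(2).tolist())
print(telemetry.sense())
E
```

```text
top 48.43952441885929 256.47824471701176 182.14755989153156 0.03122916937528804 [ 0.38027163 -0.06786515  1.44228813] [[0.02, -1.0, -0.0], [-0.99, -0.02, -0.13], [0.13, 0.0, -0.99]]
side 46.09151536011822 260.085233519489 194.4759539505157 -0.05127900250072972 [ 0.0032893  -1.0199567   0.86874876] [[0.86, -0.51, -0.02], [-0.32, -0.51, -0.8], [0.4, 0.69, -0.6]]
{'clock': 0.1, 'qpos': array([-1.19457689,  0.33281155, -0.0646599 ,  1.46079266,  0.02157639,
        1.349906  , -0.08846169]), 'joint_vel': array([ 8.15703776e-05, -5.10336638e-04,  4.17246586e-04, -1.46513137e-03,
       -3.17033558e-04,  3.48412467e-04,  1.26233538e-03]), 'effort': array([ 8.27910098e-04, -6.24532413e+01,  2.38537474e-02, -3.90722358e+01,
       -6.16881251e-02,  3.64258233e-02,  5.39734776e-05]), 'tcp_pos': array([0.24260383, 0.57566073, 0.23286247]), 'ee_rot': array([ 1.98084340e-01,  9.80184789e-01, -6.03552093e-04, -9.99718618e-05]), 'contact_force': array([-0.06430743,  0.11227222,  0.11498306]), 'ft_torque': array([-0.01459326,  0.00725792, -0.02299861]), 'grasp_force': 0.0, 'gripper_width': 0.08675739492682437}
```

View pics/top0.png

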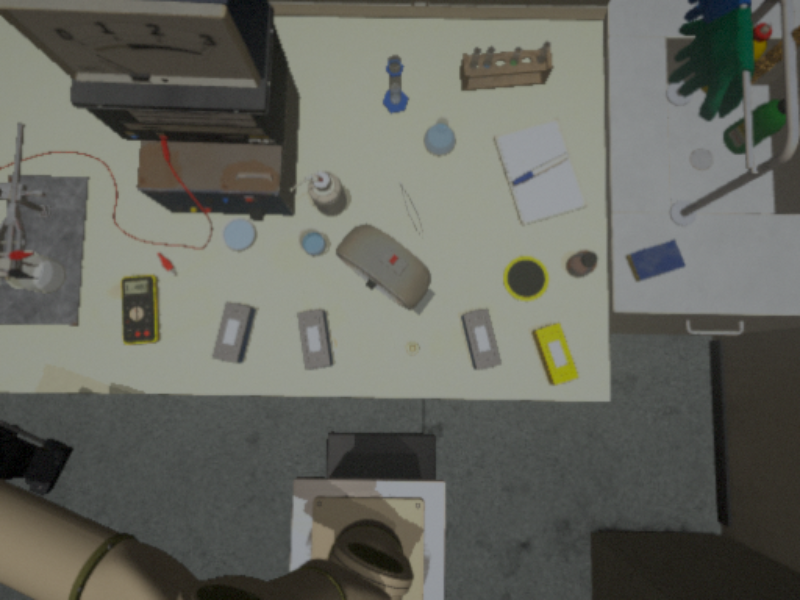

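View pics/side0.png

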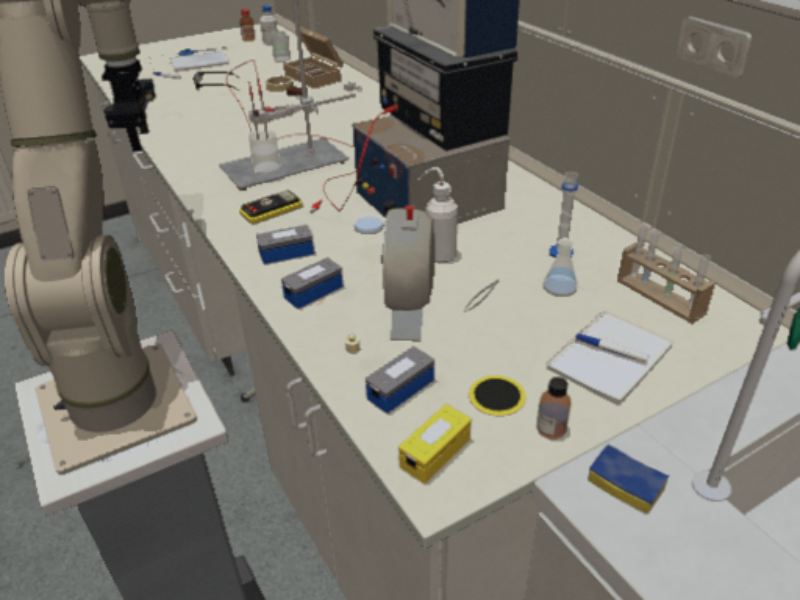

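Cases are the grey-lid/blue-tub ones in top view at (234,332), (315,340) and (481,339). (556,353) is the yellow look-alike, which I leave alone. The mat is at (526,278).

```bash
cat > h.py <<'E'
import numpy as np,cv2,pickle
def K(c):
    f=c['image'].shape[0]/2/np.tan(np.radians(c['fov_y']/2)); return f
def ray(c,uv):
    f=K(c); d=np.array([(uv[0]-c['cx'])/f,(uv[1]-c['cy'])/f]); s=d.copy()
    for _ in range(20): s=d/(1+c['k1']*(s@s))
    return c['R'].T@np.r_[s,1]
def onplane(c,uv,z):
    o=-c['R'].T@c['t']; r=ray(c,uv); return o+r*(z-o[2])/r[2]
def proj(c,X):
    p=c['R']@np.asarray(X)+c['t']; s=p[:2]/p[2]; s=s*(1+c['k1']*(s@s)); return s*K(c)+[c['cx'],c['cy']]
def box(x,y,a,z=.052):
    e=np.array([np.cos(a),np.sin(a)]);n=np.array([-e[1],e[0]])
    return [np.r_[np.array([x,y])+i*.06*e+j*.027*n,z] for i,j in((1,1),(1,-1),(-1,-1),(-1,1))]
def lid(c,guess):  # guess px in 512 image
    im=cv2.cvtColor(c['image'],cv2.COLOR_RGB2HSV).astype(int)
    u,v=map(int,guess); m=np.zeros(im.shape[:2],np.uint8)
    w=im[v-32:v+33,u-32:u+33]; g=c['image'][v-32:v+33,u-32:u+33].astype(int).max(2)
    m[v-32:v+33,u-32:u+33]=(g<150)*255
    cs,_=cv2.findContours(m,cv2.RETR_EXTERNAL,cv2.CHAIN_APPROX_NONE)
    k=max((q for q in cs if cv2.pointPolygonTest(q,(u,v),False)>=0),key=cv2.contourArea)
    P=np.array([onplane(c,p[0],.052)[:2] for p in k],np.float32)
    (x,y),(a,b),t=cv2.minAreaRect(P)
    if a<b: t+=90;a,b=b,a
    t=(t+90)%180-90
    return x,y,t,a,b
E
python3 - <<'E'
from h import *
c=pickle.load(open('top.pkl','rb')); s=pickle.load(open('side.pkl','rb'))
im=c['image'][:,:,::-1].copy(); big=cv2.resize(im,None,fx=4,fy=4,interpolation=cv2.INTER_CUBIC)
sb=cv2.resize(s['image'][:,:,::-1],None,fx=3,fy=3,interpolation=cv2.INTER_CUBIC)
for g in((234,332),(315,340),(481,339)):
    r=lid(c,np.array(g)*.64); print(np.round(r,4))
    for z in (.052,0):
        B=box(r[0],r[1],np.radians(r[2]),z)
        cv2.polylines(big,[np.int32([(proj(c,p)+.5)*4 for p in B])],True,(0,0,255),1)
        cv2.polylines(sb,[np.int32([(proj(s,p)+.5)*3 for p in B])],True,(0,0,255),1)
for n,uv,z in(('mat',(526,278),.003),('weight',(413,349),.02),('yellow',(556,353),.052),('bottle',(581,263),.1),('petri',(239,235),.016),('beaker',(314,243),.07)):
    print(n,onplane(c,np.array(uv)*.64,z).round(3))
a=big[720:1000,500:1300]; b=sb[420:740,400:1200]
cv2.imwrite('pics/ov.png',np.vstack([a,b]))
E
```

```text
[  0.451    0.2832 -11.5677   0.1289   0.074 ]
[ 0.4416  0.115  11.8465  0.1282  0.0716]
[ 0.4458 -0.226  15.2151  0.13    0.0675]
mat [ 0.581 -0.333  0.003]
weight [ 0.422 -0.089  0.02 ]
yellow [ 0.418 -0.385  0.052]
bottle [ 0.6   -0.427  0.1  ]
petri [0.663 0.292 0.016]
beaker [0.638 0.121 0.07 ]
```

View pics/ov.png

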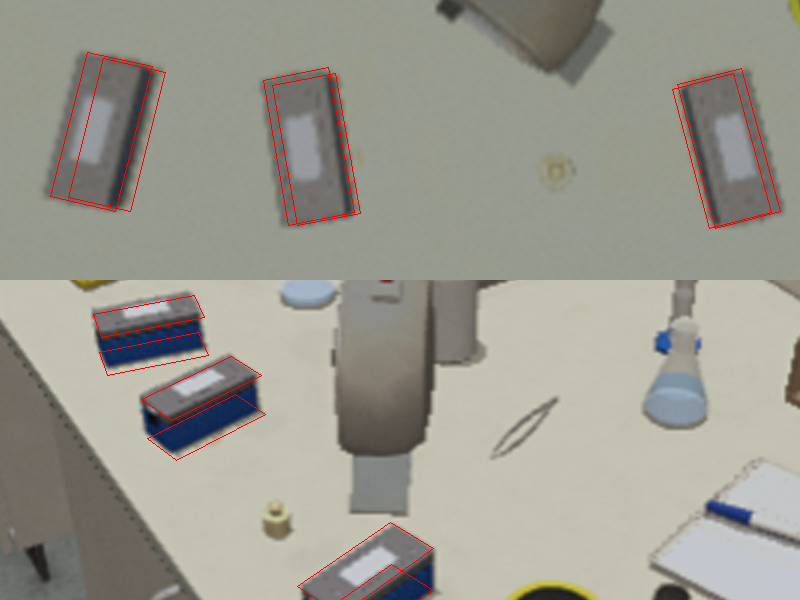

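```bash
cat >> h.py <<'E'
from scipy.optimize import minimize
def fit(c,guess,half=32):
    x,y,t,_,_=lid(c,guess); u,v=map(int,guess)
    g=c['image'].astype(int).max(2)[v-half:v+half+1,u-half:u+half+1]; m=np.uint8(g<150)*255
    cs,_=cv2.findContours(m,cv2.RETR_EXTERNAL,cv2.CHAIN_APPROX_NONE)
    k=max((q for q in cs if cv2.pointPolygonTest(q,(half,half),False)>=0),key=cv2.contourArea)
    M=np.zeros_like(m); cv2.drawContours(M,[k],-1,255,-1)
    S=6; M=cv2.resize(M,None,fx=S,fy=S,interpolation=cv2.INTER_LINEAR)>127
    def cost(p):
        P=[(proj(c,q)-[u-half,v-half]+.5)*S for z in(0,.052) for q in box(p[0],p[1],p[2],z)]
        I=np.zeros(M.shape,np.uint8); cv2.fillConvexPoly(I,cv2.convexHull(np.int32(np.round(P))),1)
        return np.sum(M^(I>0))/S/S
    p0=np.array([x,y,np.radians(t)])
    r=minimize(cost,p0,method='Nelder-Mead',options=dict(initial_simplex=p0+np.array([[0,0,0],[.01,0,0],[0,.01,0],[0,0,.08]]),xatol=1e-4,fatol=.1))
    return r.x,r.fun
E
python3 - <<'E'
from h import *
c=pickle.load(open('top.pkl','rb')); s=pickle.load(open('side.pkl','rb'))
big=cv2.resize(c['image'][:,:,::-1],None,fx=4,fy=4,interpolation=cv2.INTER_CUBIC)
sb=cv2.resize(s['image'][:,:,::-1],None,fx=3,fy=3,interpolation=cv2.INTER_CUBIC)
for g in((234,332),(315,340),(481,339)):
    p,f=fit(c,np.array(g)*.64); print(p[:2].round(4),np.degrees(p[2]).round(2),f)
    for z in (.052,0):
        B=box(*p,z)
        cv2.polylines(big,[np.int32([(proj(c,q)+.5)*4 for q in B])],True,(0,0,255),1)
        cv2.polylines(sb,[np.int32([(proj(s,q)+.5)*3 for q in B])],True,(0,0,255),1)
cv2.imwrite('pics/ov2.png',np.vstack([big[720:1000,500:1300],sb[420:740,400:1200]]))
E
```

```text
[0.4511 0.2918] -11.64 113.3611111111111
[0.4416 0.1198] 10.16 108.97222222222223
[ 0.4472 -0.2282] 16.45 114.5
```

View pics/ov2.png

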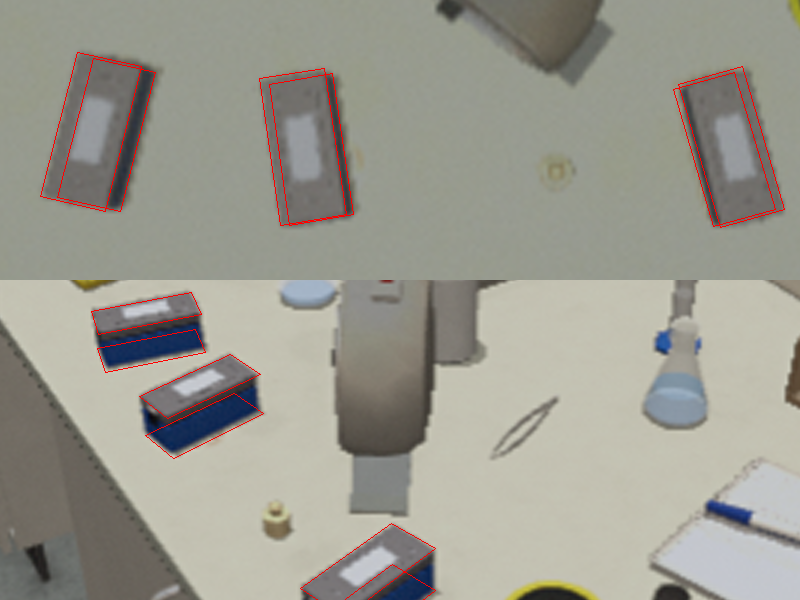

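Overlays agree to a few mm with grey-lid/blue-tub cases A (0.451,0.290), B (0.442,0.119) and C (0.447,-0.228), and the yellow one is excluded. I start with A.

```bash
cat >> h.py <<'E'
from scipy.spatial.transform import Rotation as Ro
def down(yaw): # tool x at world angle yaw deg, z down
    a=np.radians(yaw); x=np.array([np.cos(a),np.sin(a),0]); z=np.array([0,0,-1.]); return Ro.from_matrix(np.c_[x,np.cross(z,x),z])
def delta(p0,R0,p,yaw):
    print('pos',(R0.inv().apply(np.array(p)-p0)).round(4).tolist(),'turn',np.degrees((R0.inv()*down(yaw)).as_rotvec()).round(2).tolist())
def now():
    from rig import telemetry
    s=telemetry.sense(); return np.array(s['tcp_pos']),Ro.from_quat(s['ee_rot']),s
E
python3 - <<'E'
from h import *
p,R,s=now(); delta(p,R,(.451,.290,.15),168.4); delta(p,R,(.451,.290,.022),168.4)
E
```

```text
pos [-0.303, -0.1822, 0.0831] turn [-0.07, -0.0, -11.25]
pos [-0.303, -0.1821, 0.2111] turn [-0.07, -0.0, -11.25]
```

Emit:
send_rows(
  deltas=[
    {"turn":[0,0,-3],"delta_pos":[-0.04,-0.024,0.01],"grip":0.087},
    {"turn":[0,0,-6],"delta_pos":[-0.08,-0.048,0.02],"grip":0.087},
    {"turn":[0,0,-9],"delta_pos":[-0.12,-0.072,0.03],"grip":0.087},
    {"turn":[0,0,-11.2],"delta_pos":[-0.16,-0.096,0.045],"grip":0.087},
    {"turn":[0,0,-11.2],"delta_pos":[-0.2,-0.12,0.055],"grip":0.087},
    {"turn":[0,0,-11.2],"delta_pos":[-0.24,-0.144,0.065],"grip":0.087},
    {"turn":[0,0,-11.2],"delta_pos":[-0.28,-0.168,0.075],"grip":0.087},
    {"turn":[0,0,-11.2],"delta_pos":[-0.303,-0.182,0.083],"grip":0.087},
    {"turn":[0,0,-11.2],"delta_pos":[-0.303,-0.182,0.083],"grip":0.087},
    {"turn":[0,0,-11.2],"delta_pos":[-0.303,-0.182,0.083],"grip":0.087},
  ],
)

```text
clock: 1.1
tcp_pos: [0.4511, 0.2903, 0.1502]
ee_rot: [0.102, 0.995, -0.0, -0.0]
contact_force: [-0.4, 0.9, 0.1]
gripper_width: 0.0869
grasp_force: 0.0
```

```bash
python3 - <<'E'
from h import *
from rig import optics
p,R,s=now(); print(p,s['clock'],s['joint_vel'].max()); delta(p,R,(.451,.290,.022),168.4)
c=optics.capture('side'); t=optics.capture('top')
a=cv2.resize(c['image'][110:230,80:280,::-1],(800,480)); cv2.imwrite('pics/a1.png',a)
E
```

```text
[0.45111663 0.29032354 0.15023566] 1.1 -0.0003977722204808829
pos [-0.0, -0.0003, 0.1282] turn [-0.02, -0.04, -0.12]
```

View pics/a1.png

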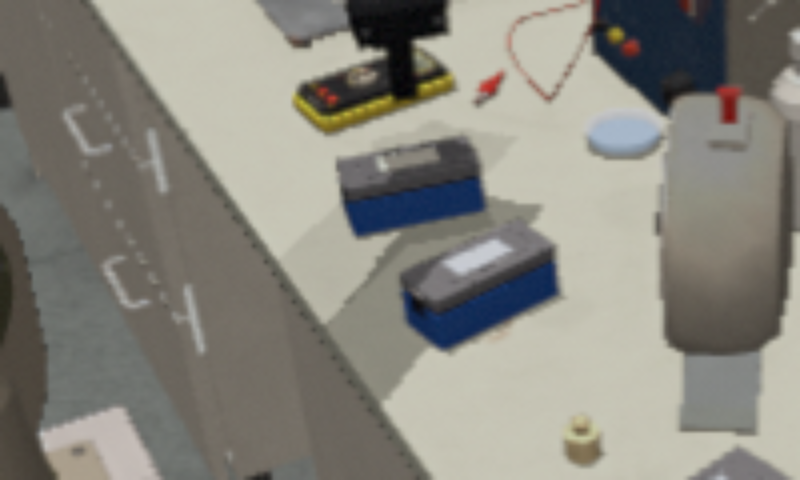

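The gripper (crop (400,60)) is over case A (crop (415,190)). I descend and close.

Emit:
send_rows(
  deltas=[
    {"turn":[0,0,0],"delta_pos":[0,0,0.04],"grip":0.087},
    {"turn":[0,0,0],"delta_pos":[0,0,0.075],"grip":0.087},
    {"turn":[0,0,0],"delta_pos":[0,0,0.105],"grip":0.087},
    {"turn":[0,0,0],"delta_pos":[0,0,0.122],"grip":0.087},
    {"turn":[0,0,0],"delta_pos":[0,0,0.126],"grip":0.087},
    {"turn":[0,0,0],"delta_pos":[0,0,0.126],"grip":0.04},
    {"turn":[0,0,0],"delta_pos":[0,0,0.126],"grip":0.04},
    {"turn":[0,0,0],"delta_pos":[0,0,0.126],"grip":0.04},
    {"turn":[0,0,0],"delta_pos":[0,0,0.126],"grip":0.04},
    {"turn":[0,0,0],"delta_pos":[0,0,0.126],"grip":0.04},
    {"turn":[0,0,0],"delta_pos":[0,0,0.126],"grip":0.04},
  ],
)

```text
clock: 2.3
tcp_pos: [0.4516, 0.291, 0.0252]
ee_rot: [0.101, 0.995, 0.001, 0.0]
contact_force: [-0.3, 0.1, 4.3]
gripper_width: 0.0536
grasp_force: 30.0
```

Emit:
send_rows(
  deltas=[
    {"turn":[0,0,0],"delta_pos":[0,0,-0.015],"grip":0.04},
    {"turn":[0,0,0],"delta_pos":[0,0,-0.045],"grip":0.04},
    {"turn":[0,0,0],"delta_pos":[0,0,-0.085],"grip":0.04},
    {"turn":[0,0,0],"delta_pos":[0,0,-0.125],"grip":0.04},
    {"turn":[0,0,0],"delta_pos":[0,0,-0.165],"grip":0.04},
    {"turn":[0,0,0],"delta_pos":[0,0,-0.2],"grip":0.04},
    {"turn":[0,0,0],"delta_pos":[0,0,-0.225],"grip":0.04},
    {"turn":[0,0,0],"delta_pos":[0,0,-0.23],"grip":0.04},
    {"turn":[0,8,0],"delta_pos":[0,0,-0.23],"grip":0.04},
    {"turn":[0,16,0],"delta_pos":[0,0,-0.23],"grip":0.04},
    {"turn":[0,24,0],"delta_pos":[0,0,-0.23],"grip":0.04},
    {"turn":[0,24,0],"delta_pos":[0,0,-0.23],"grip":0.04},
    {"turn":[0,24,0],"delta_pos":[0,0,-0.23],"grip":0.04},
    {"turn":[0,16,0],"delta_pos":[0,0,-0.23],"grip":0.04},
    {"turn":[0,9,0],"delta_pos":[0,0,-0.23],"grip":0.04},
    {"turn":[0,5,0],"delta_pos":[0,0,-0.23],"grip":0.04},
    {"turn":[0,5,0],"delta_pos":[0,0,-0.23],"grip":0.04},
    {"turn":[0,5,0],"delta_pos":[0,0,-0.23],"grip":0.04},
    {"turn":[0,5,0],"delta_pos":[0,0,-0.23],"grip":0.04},
    {"turn":[0,5,0],"delta_pos":[0,0,-0.23],"grip":0.04},
  ],
)

```text
clock: 4.3
tcp_pos: [0.4517, 0.2901, 0.2541]
ee_rot: [0.102, 0.994, 0.004, -0.044]
contact_force: [-0.5, -1.5, -2.5]
gripper_width: 0.0537
grasp_force: 30.0
```

```bash
cat >> h.py <<'E'
def ft():
    from rig import optics
    L=[]
    for i in range(6):
        p,R,s=now(); L.append(np.r_[R.inv().apply(s['ft_torque']),s['contact_force'][2],s['effort']]); optics.capture('side')
    L=np.array(L); print('clock',s['clock'],'w',s['gripper_width'],'tcp',p.round(4),'Rz',R.as_matrix().round(3).tolist())
    print('tool torque',L[:,:3].mean(0).round(4),'sd',L[:,:3].std(0).round(4),'Fz',L[:,3].mean().round(2)); print('eff',L[:,4:].mean(0).round(3))
E
python3 -c "from h import *; ft()"
```

```text
clock 4.55 w 0.05408363573237984 tcp [0.4515 0.2904 0.2542] Rz [[-0.976, 0.202, -0.086], [0.202, 0.979, 0.017], [0.088, -0.0, -0.996]]
tool torque [ 0.0037 -0.1538 -0.0179] sd [0.038  0.0223 0.0408] Fz -2.69
eff [-8.5000e-02 -5.1580e+01  1.4630e+00 -3.9835e+01 -4.0600e-01  4.8400e-01
  4.0000e-03]
```

Emit:
send_rows(
  deltas=[
    {"turn":[0,-8,0],"delta_pos":[0,0,0],"grip":0.04},
    {"turn":[0,-16,0],"delta_pos":[0,0,0],"grip":0.04},
    {"turn":[0,-24,0],"delta_pos":[0,0,0],"grip":0.04},
    {"turn":[0,-29,0],"delta_pos":[0,0,0],"grip":0.04},
    {"turn":[0,-29,0],"delta_pos":[0,0,0],"grip":0.04},
    {"turn":[0,-21,0],"delta_pos":[0,0,0],"grip":0.04},
    {"turn":[0,-13,0],"delta_pos":[0,0,0],"grip":0.04},
    {"turn":[0,-5,0],"delta_pos":[0,0,0],"grip":0.04},
    {"turn":[0,3,0],"delta_pos":[0,0,0],"grip":0.04},
    {"turn":[0,11,0],"delta_pos":[0,0,0],"grip":0.04},
    {"turn":[0,19,0],"delta_pos":[0,0,0],"grip":0.04},
    {"turn":[0,19,0],"delta_pos":[0,0,0],"grip":0.04},
    {"turn":[0,11,0],"delta_pos":[0,0,0],"grip":0.04},
    {"turn":[0,3,0],"delta_pos":[0,0,0],"grip":0.04},
    {"turn":[0,-5,0],"delta_pos":[0,0,0],"grip":0.04},
    {"turn":[0,-13,0],"delta_pos":[0,0,0],"grip":0.04},
    {"turn":[0,-21,0],"delta_pos":[0,0,0],"grip":0.04},
    {"turn":[0,-29,0],"delta_pos":[0,0,0],"grip":0.04},
    {"turn":[0,-29,0],"delta_pos":[0,0,0],"grip":0.04},
    {"turn":[0,-21,0],"delta_pos":[0,0,0],"grip":0.04},
  ],
)

```text
clock: 6.6
tcp_pos: [0.4475, 0.2927, 0.254]
ee_rot: [0.096, 0.986, -0.013, 0.136]
contact_force: [-0.1, -1.0, -3.6]
gripper_width: 0.0541
grasp_force: 30.0
```

Emit:
send_rows(
  deltas=[
    {"turn":[0,6,0],"delta_pos":[0,0,0],"grip":0.04},
    {"turn":[0,11,0],"delta_pos":[0,0,0],"grip":0.04},
    {"turn":[0,11,0],"delta_pos":[0,0,0],"grip":0.04},
    {"turn":[0,11,0],"delta_pos":[0,0,0],"grip":0.04},
    {"turn":[0,11,0],"delta_pos":[0,0,0],"grip":0.04},
    {"turn":[0,11,0],"delta_pos":[0,0,0],"grip":0.04},
  ],
)

```text
clock: 7.2
tcp_pos: [0.4506, 0.2911, 0.2547]
ee_rot: [0.101, 0.994, -0.004, 0.044]
contact_force: [-0.3, 0.2, -2.5]
gripper_width: 0.0537
grasp_force: 30.0
```

```bash
python3 -c "from h import *; ft()"
```

```text
clock 7.45 w 0.053534624935356094 tcp [0.451  0.2908 0.2547] Rz [[-0.976, 0.201, 0.086], [0.201, 0.98, -0.017], [-0.087, 0.0, -0.996]]
tool torque [-0.0179  0.1435  0.0144] sd [0.0196 0.0315 0.0265] Fz -2.37
eff [ 5.3000e-02 -4.4302e+01  8.5700e-01 -4.0458e+01  4.0800e-01 -2.7500e-01
 -1.0000e-03]
```

Emit:
send_rows(
  deltas=[
    {"turn":[0,-8,0],"delta_pos":[0,0,0],"grip":0.04},
    {"turn":[0,-15,0],"delta_pos":[0,0,0],"grip":0.04},
    {"turn":[0,-15,0],"delta_pos":[0,0,0],"grip":0.04},
    {"turn":[0,-15,0],"delta_pos":[0,0,0],"grip":0.04},
    {"turn":[0,-15,0],"delta_pos":[0,0,0],"grip":0.04},
    {"turn":[0,-15,0],"delta_pos":[0,0,0],"grip":0.04},
  ],
)

```text
clock: 8.1
tcp_pos: [0.4522, 0.29, 0.2547]
ee_rot: [0.101, 0.98, -0.018, 0.172]
contact_force: [-0.4, 0.1, -2.4]
gripper_width: 0.0541
grasp_force: 30.0
```

```bash
python3 -c "from h import *; ft()"
```

```text
clock 8.35 w 0.05382240417367947 tcp [0.4515 0.2904 0.2545] Rz [[-0.92, 0.203, 0.335], [0.19, 0.979, -0.069], [-0.342, -0.0, -0.94]]
tool torque [-0.0123  0.5987  0.0015] sd [0.0172 0.0288 0.045 ] Fz -2.35
eff [-1.3000e-02 -3.7344e+01 -3.2700e-01 -4.0817e+01  1.7470e+00 -7.6200e-01
  4.0000e-02]
```

Readings scale purely with tilt and show no ball offset, so A is quiet. I level it, put it back and move on to B.

Emit:
send_rows(
  deltas=[
    {"turn":[0,8,0],"delta_pos":[0,0,0],"grip":0.04},
    {"turn":[0,15,0],"delta_pos":[0,0,0],"grip":0.04},
    {"turn":[0,20,0],"delta_pos":[0,0,0],"grip":0.04},
    {"turn":[0,20,0],"delta_pos":[0,0,0],"grip":0.04},
    {"turn":[0,20,0],"delta_pos":[0,0,0],"grip":0.04},
  ],
)

```text
clock: 8.9
tcp_pos: [0.4515, 0.2904, 0.2541]
ee_rot: [0.102, 0.995, -0.001, 0.001]
contact_force: [0.4, 0.4, -2.4]
gripper_width: 0.0539
grasp_force: 30.0
```

```bash
python3 -c "
from h import *
p,R,s=now(); print(p,R.as_matrix().round(4),s['clock']); delta(p,R,(.4514,.2905,.0242),168.4)"
```

```text
[0.45149457 0.29044042 0.25410313] [[-9.793e-01  2.026e-01  1.600e-03]
 [ 2.026e-01  9.793e-01 -1.300e-03]
 [-1.800e-03 -9.000e-04 -1.000e+00]] 8.9
pos [0.0005, 0.0002, 0.2299] turn [-0.05, 0.11, -0.09]
```

Emit:
send_rows(
  deltas=[
    {"turn":[0,0,0],"delta_pos":[0,0,0.03],"grip":0.04},
    {"turn":[0,0,0],"delta_pos":[0,0,0.07],"grip":0.04},
    {"turn":[0,0,0],"delta_pos":[0,0,0.11],"grip":0.04},
    {"turn":[0,0,0],"delta_pos":[0,0,0.15],"grip":0.04},
    {"turn":[0,0,0],"delta_pos":[0,0,0.185],"grip":0.04},
    {"turn":[0,0,0],"delta_pos":[0,0,0.21],"grip":0.04},
    {"turn":[0,0,0],"delta_pos":[0,0,0.22],"grip":0.04},
    {"turn":[0,0,0],"delta_pos":[0,0,0.225],"grip":0.04},
    {"turn":[0,0,0],"delta_pos":[0,0,0.228],"grip":0.04},
    {"turn":[0,0,0],"delta_pos":[0,0,0.23],"grip":0.04},
    {"turn":[0,0,0],"delta_pos":[0,0,0.23],"grip":0.04},
    {"turn":[0,0,0],"delta_pos":[0,0,0.23],"grip":0.04},
  ],
)

```text
clock: 10.1
tcp_pos: [0.4516, 0.2909, 0.0252]
ee_rot: [0.102, 0.995, 0.0, 0.0]
contact_force: [0.2, 0.9, -2.4]
gripper_width: 0.054
grasp_force: 30.0
```

Emit:
send_rows(
  deltas=[
    {"turn":[0,0,0],"delta_pos":[0,0,0.001],"grip":0.04},
    {"turn":[0,0,0],"delta_pos":[0,0,0.001],"grip":0.04},
  ],
)

```text
clock: 10.3
tcp_pos: [0.4517, 0.2909, 0.0251]
ee_rot: [0.102, 0.995, 0.001, 0.0]
contact_force: [-4.9, -3.4, 13.0]
gripper_width: 0.0536
grasp_force: 30.0
```

```bash
python3 -c "
from h import *
p,R,s=now(); p=p*1; R=down(168.4); p[2]=.0242
delta(p,R,(.442,.1185,.12),190.6);delta(p,R,(.442,.1185,.024),190.6)"
```

```text
pos [-0.0252, -0.1708, -0.0958] turn [0.0, 0.0, -22.2]
pos [-0.0252, -0.1708, 0.0002] turn [0.0, 0.0, -22.2]
```

Emit:
send_rows(
  deltas=[
    {"turn":[0,0,0],"delta_pos":[0,0,0],"grip":0.087},
    {"turn":[0,0,0],"delta_pos":[0,0,0],"grip":0.087},
    {"turn":[0,0,0],"delta_pos":[0,0,0],"grip":0.087},
    {"turn":[0,0,0],"delta_pos":[0,0,0],"grip":0.087},
    {"turn":[0,0,0],"delta_pos":[0,0,-0.03],"grip":0.087},
    {"turn":[0,0,0],"delta_pos":[0,0,-0.07],"grip":0.087},
    {"turn":[0,0,0],"delta_pos":[0,0,-0.1],"grip":0.087},
    {"turn":[0,0,-6],"delta_pos":[-0.005,-0.04,-0.1],"grip":0.087},
    {"turn":[0,0,-12],"delta_pos":[-0.012,-0.08,-0.1],"grip":0.087},
    {"turn":[0,0,-18],"delta_pos":[-0.018,-0.12,-0.1],"grip":0.087},
    {"turn":[0,0,-22.2],"delta_pos":[-0.025,-0.155,-0.1],"grip":0.087},
    {"turn":[0,0,-22.2],"delta_pos":[-0.025,-0.171,-0.095],"grip":0.087},
    {"turn":[0,0,-22.2],"delta_pos":[-0.025,-0.171,-0.08],"grip":0.087},
    {"turn":[0,0,-22.2],"delta_pos":[-0.025,-0.171,-0.08],"grip":0.087},
  ],
)

```text
clock: 11.7
tcp_pos: [0.4401, 0.1179, 0.1022]
ee_rot: [-0.091, 0.996, -0.0, -0.001]
contact_force: [-1.0, 1.2, -0.0]
gripper_width: 0.0869
grasp_force: 0.0
```

```bash
python3 - <<'E'
from h import *
from rig import optics
p,R,s=now(); print(p,s['clock'],s['gripper_width']); delta(p,R,(.442,.1185,.024),190.6)
c=optics.capture('side'); t=optics.capture('top')
a=cv2.resize(c['image'][110:230,80:280,::-1],(800,480)); cv2.imwrite('pics/b1.png',a)
E
```

```text
[0.4401302  0.11786375 0.10217688] 11.7 0.0868700879729168
pos [-0.0021, 0.0003, 0.0782] turn [-0.02, -0.13, -0.14]
```

View pics/b1.png

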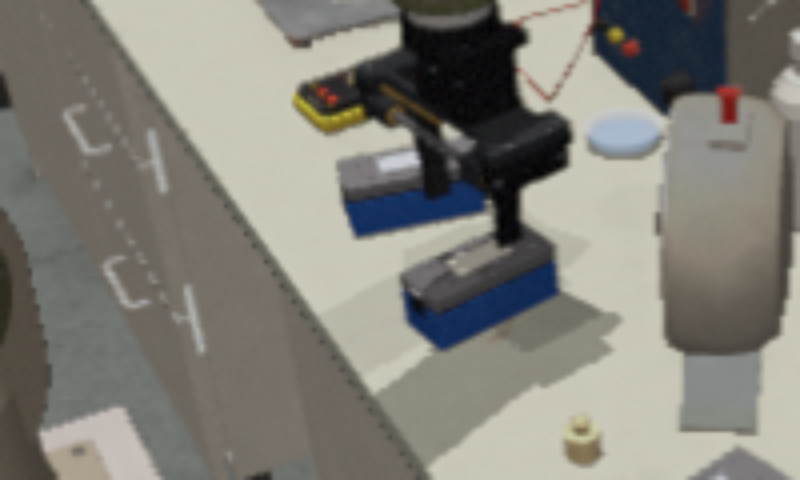

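A stands upright back where it was (crop (415,190)); the gripper is over B (crop (480,290)).

Emit:
send_rows(
  deltas=[
    {"turn":[0,0,0],"delta_pos":[-0.002,0,0.035],"grip":0.087},
    {"turn":[0,0,0],"delta_pos":[-0.002,0,0.06],"grip":0.087},
    {"turn":[0,0,0],"delta_pos":[-0.002,0,0.074],"grip":0.087},
    {"turn":[0,0,0],"delta_pos":[-0.002,0,0.078],"grip":0.087},
    {"turn":[0,0,0],"delta_pos":[-0.002,0,0.078],"grip":0.04},
    {"turn":[0,0,0],"delta_pos":[-0.002,0,0.078],"grip":0.04},
    {"turn":[0,0,0],"delta_pos":[-0.002,0,0.078],"grip":0.04},
    {"turn":[0,0,0],"delta_pos":[-0.002,0,0.078],"grip":0.04},
    {"turn":[0,0,0],"delta_pos":[-0.002,0,0.078],"grip":0.04},
    {"turn":[0,0,0],"delta_pos":[-0.002,0,0.078],"grip":0.04},
  ],
)

```text
clock: 12.8
tcp_pos: [0.4434, 0.1191, 0.026]
ee_rot: [-0.092, 0.996, 0.0, 0.0]
contact_force: [-2.1, 1.4, 4.6]
gripper_width: 0.0539
grasp_force: 30.0
```

Emit:
send_rows(
  deltas=[
    {"turn":[0,0,0],"delta_pos":[0,0,-0.015],"grip":0.04},
    {"turn":[0,0,0],"delta_pos":[0,0,-0.045],"grip":0.04},
    {"turn":[0,0,0],"delta_pos":[0,0,-0.085],"grip":0.04},
    {"turn":[0,0,0],"delta_pos":[0,0,-0.125],"grip":0.04},
    {"turn":[0,0,0],"delta_pos":[0,0,-0.165],"grip":0.04},
    {"turn":[0,0,0],"delta_pos":[0,0,-0.2],"grip":0.04},
    {"turn":[0,0,0],"delta_pos":[0,0,-0.225],"grip":0.04},
    {"turn":[0,0,0],"delta_pos":[0,0,-0.23],"grip":0.04},
    {"turn":[0,8,0],"delta_pos":[0,0,-0.23],"grip":0.04},
    {"turn":[0,16,0],"delta_pos":[0,0,-0.23],"grip":0.04},
    {"turn":[0,24,0],"delta_pos":[0,0,-0.23],"grip":0.04},
    {"turn":[0,24,0],"delta_pos":[0,0,-0.23],"grip":0.04},
    {"turn":[0,24,0],"delta_pos":[0,0,-0.23],"grip":0.04},
    {"turn":[0,16,0],"delta_pos":[0,0,-0.23],"grip":0.04},
    {"turn":[0,9,0],"delta_pos":[0,0,-0.23],"grip":0.04},
    {"turn":[0,5,0],"delta_pos":[0,0,-0.23],"grip":0.04},
    {"turn":[0,5,0],"delta_pos":[0,0,-0.23],"grip":0.04},
    {"turn":[0,5,0],"delta_pos":[0,0,-0.23],"grip":0.04},
    {"turn":[0,5,0],"delta_pos":[0,0,-0.23],"grip":0.04},
    {"turn":[0,5,0],"delta_pos":[0,0,-0.23],"grip":0.04},
  ],
)

```text
clock: 14.8
tcp_pos: [0.4434, 0.1184, 0.2553]
ee_rot: [-0.092, 0.995, -0.004, -0.044]
contact_force: [0.8, -0.5, -5.9]
gripper_width: 0.0535
grasp_force: 30.0
```

```bash
python3 -c "from h import *; ft()"
```

```text
clock 15.05 w 0.053265713554449895 tcp [0.4433 0.1184 0.2552] Rz [[-0.979, -0.183, -0.086], [-0.182, 0.983, -0.016], [0.088, -0.0, -0.996]]
tool torque [-0.0559 -0.1527 -0.0041] sd [0.0234 0.0224 0.0357] Fz -5.64
eff [ 9.0000e-03 -3.8243e+01  1.0900e-01 -4.1053e+01 -5.6000e-02  6.8100e-01
  1.0000e-03]
```

Emit:
send_rows(
  deltas=[
    {"turn":[0,-8,0],"delta_pos":[0,0,0],"grip":0.04},
    {"turn":[0,-16,0],"delta_pos":[0,0,0],"grip":0.04},
    {"turn":[0,-24,0],"delta_pos":[0,0,0],"grip":0.04},
    {"turn":[0,-29,0],"delta_pos":[0,0,0],"grip":0.04},
    {"turn":[0,-29,0],"delta_pos":[0,0,0],"grip":0.04},
    {"turn":[0,-21,0],"delta_pos":[0,0,0],"grip":0.04},
    {"turn":[0,-13,0],"delta_pos":[0,0,0],"grip":0.04},
    {"turn":[0,-5,0],"delta_pos":[0,0,0],"grip":0.04},
    {"turn":[0,3,0],"delta_pos":[0,0,0],"grip":0.04},
    {"turn":[0,11,0],"delta_pos":[0,0,0],"grip":0.04},
    {"turn":[0,19,0],"delta_pos":[0,0,0],"grip":0.04},
    {"turn":[0,19,0],"delta_pos":[0,0,0],"grip":0.04},
    {"turn":[0,11,0],"delta_pos":[0,0,0],"grip":0.04},
    {"turn":[0,3,0],"delta_pos":[0,0,0],"grip":0.04},
    {"turn":[0,-5,0],"delta_pos":[0,0,0],"grip":0.04},
    {"turn":[0,-13,0],"delta_pos":[0,0,0],"grip":0.04},
    {"turn":[0,-21,0],"delta_pos":[0,0,0],"grip":0.04},
    {"turn":[0,-29,0],"delta_pos":[0,0,0],"grip":0.04},
    {"turn":[0,-29,0],"delta_pos":[0,0,0],"grip":0.04},
    {"turn":[0,-21,0],"delta_pos":[0,0,0],"grip":0.04},
  ],
)

```text
clock: 17.1
tcp_pos: [0.4394, 0.1172, 0.2545]
ee_rot: [-0.092, 0.986, 0.014, 0.136]
contact_force: [0.1, -1.4, -5.3]
gripper_width: 0.0538
grasp_force: 30.0
```

Emit:
send_rows(
  deltas=[
    {"turn":[0,6,0],"delta_pos":[0,0,0],"grip":0.04},
    {"turn":[0,11,0],"delta_pos":[0,0,0],"grip":0.04},
    {"turn":[0,11,0],"delta_pos":[0,0,0],"grip":0.04},
    {"turn":[0,11,0],"delta_pos":[0,0,0],"grip":0.04},
    {"turn":[0,11,0],"delta_pos":[0,0,0],"grip":0.04},
    {"turn":[0,11,0],"delta_pos":[0,0,0],"grip":0.04},
  ],
)

```text
clock: 17.7
tcp_pos: [0.4428, 0.1184, 0.2558]
ee_rot: [-0.092, 0.995, 0.004, 0.044]
contact_force: [0.2, -0.8, -5.7]
gripper_width: 0.0536
grasp_force: 30.0
```

```bash
python3 -c "from h import *; ft()"
```

```text
clock 17.95 w 0.05403543122447416 tcp [0.443  0.1184 0.2557] Rz [[-0.979, -0.183, 0.086], [-0.182, 0.983, 0.017], [-0.088, 0.0, -0.996]]
tool torque [-0.023   0.1406 -0.0022] sd [0.0213 0.0176 0.0246] Fz -5.4
eff [-3.2000e-02 -2.6897e+01 -2.7830e+00 -4.2225e+01  1.5900e-01 -4.7700e-01
 -2.0000e-03]
```

Emit:
send_rows(
  deltas=[
    {"turn":[0,-8,0],"delta_pos":[0,0,0],"grip":0.04},
    {"turn":[0,-15,0],"delta_pos":[0,0,0],"grip":0.04},
    {"turn":[0,-15,0],"delta_pos":[0,0,0],"grip":0.04},
    {"turn":[0,-15,0],"delta_pos":[0,0,0],"grip":0.04},
    {"turn":[0,-15,0],"delta_pos":[0,0,0],"grip":0.04},
    {"turn":[0,-15,0],"delta_pos":[0,0,0],"grip":0.04},
  ],
)

```text
clock: 18.6
tcp_pos: [0.4439, 0.1185, 0.2559]
ee_rot: [-0.09, 0.981, 0.016, 0.172]
contact_force: [-0.6, 0.4, -5.3]
gripper_width: 0.0536
grasp_force: 30.0
```

```bash
python3 -c "from h import *; ft()"
```

```text
clock 18.85 w 0.054067593661309775 tcp [0.4433 0.1185 0.2554] Rz [[-0.924, -0.183, 0.336], [-0.172, 0.983, 0.062], [-0.341, -0.0, -0.94]]
tool torque [-0.0356  0.7857 -0.0011] sd [0.0281 0.0161 0.0287] Fz -5.98
eff [ 2.3000e-02 -1.6112e+01 -5.1000e+00 -4.3988e+01  8.2800e-01 -2.1420e+00
  2.3000e-02]
```

B fits a ball at the low end (0.786 predicted 0.78, against 0.58 if empty). I confirm near level on both sides.

Emit:
send_rows(
  deltas=[
    {"turn":[0,8,0],"delta_pos":[0,0,0],"grip":0.04},
    {"turn":[0,14,0],"delta_pos":[0,0,0],"grip":0.04},
    {"turn":[0,18,0],"delta_pos":[0,0,0],"grip":0.04},
    {"turn":[0,19,0],"delta_pos":[0,0,0],"grip":0.04},
    {"turn":[0,19,0],"delta_pos":[0,0,0],"grip":0.04},
    {"turn":[0,19,0],"delta_pos":[0,0,0],"grip":0.04},
  ],
)

```text
clock: 19.5
tcp_pos: [0.443, 0.1183, 0.2554]
ee_rot: [-0.092, 0.996, 0.001, 0.009]
contact_force: [-1.0, 0.7, -5.7]
gripper_width: 0.0538
grasp_force: 30.0
```

```bash
python3 -c "from h import *; ft()"
```

```text
clock 19.75 w 0.053716802091573534 tcp [0.4429 0.1184 0.2558] Rz [[-0.983, -0.183, 0.018], [-0.183, 0.983, 0.004], [-0.018, 0.001, -1.0]]
tool torque [-0.0243 -0.0179 -0.0018] sd [0.0278 0.0305 0.0229] Fz -5.71
eff [-5.4000e-02 -2.9347e+01 -1.8880e+00 -4.1795e+01  3.9000e-02  7.0000e-03
 -3.0000e-03]
```

Emit:
send_rows(
  deltas=[
    {"turn":[0,8,0],"delta_pos":[0,0,0],"grip":0.04},
    {"turn":[0,16,0],"delta_pos":[0,0,0],"grip":0.04},
    {"turn":[0,21,0],"delta_pos":[0,0,0],"grip":0.04},
    {"turn":[0,21,0],"delta_pos":[0,0,0],"grip":0.04},
    {"turn":[0,21,0],"delta_pos":[0,0,0],"grip":0.04},
    {"turn":[0,13,0],"delta_pos":[0,0,0],"grip":0.04},
    {"turn":[0,6,0],"delta_pos":[0,0,0],"grip":0.04},
    {"turn":[0,3,0],"delta_pos":[0,0,0],"grip":0.04},
    {"turn":[0,2,0],"delta_pos":[0,0,0],"grip":0.04},
    {"turn":[0,2,0],"delta_pos":[0,0,0],"grip":0.04},
    {"turn":[0,2,0],"delta_pos":[0,0,0],"grip":0.04},
  ],
)

```text
clock: 20.9
tcp_pos: [0.4431, 0.1184, 0.2558]
ee_rot: [-0.092, 0.996, -0.0, -0.009]
contact_force: [-0.2, -0.1, -4.8]
gripper_width: 0.0539
grasp_force: 30.0
```

```bash
python3 -c "from h import *; ft()"
```

```text
clock 21.15 w 0.05383728017704933 tcp [0.4434 0.1184 0.2552] Rz [[-0.983, -0.183, -0.018], [-0.183, 0.983, -0.004], [0.018, -0.001, -1.0]]
tool torque [-0.0324  0.034   0.0019] sd [0.0424 0.0233 0.0324] Fz -5.68
eff [-8.0000e-03 -3.1863e+01 -1.3640e+00 -4.1513e+01  2.9000e-02  1.7500e-01
 -5.0000e-03]
```

Torque flips sign opposite to the tilt, so B holds the ball. I work out the mat centre and carry B there.

```bash
python3 - <<'E'
from h import *
for n,g in(('top',(526*.64,278*.64)),('side',(497*.64,395*.64))):
    c=pickle.load(open(n+'.pkl','rb')); im=cv2.cvtColor(c['image'],cv2.COLOR_RGB2HSV)
    u,v=map(int,g); m=np.uint8((im[...,2]<60)); _,lab,st,ce=cv2.connectedComponentsWithStats(m)
    k=lab[v,u]; print(n,st[k],onplane(c,ce[k],.003).round(4))
p,R,s=now(); d=down(190.6)
delta(p,R,(.442,.118,.32),190.6)
q=np.array((.442,.118,.32))
for t in((.442,-.05,.32),(.46,-.2,.32),(.581,-.333,.32),(.581,-.333,.27)): delta(q,d,t,190.6)
E
```

```text
top [     0      0    512    384 165164] [ 0.5603 -0.0219  0.003 ]
side [304 243  28  19 423] [ 0.5832 -0.3284  0.003 ]
pos [0.0026, -0.0002, -0.0647] turn [-0.03, -1.05, -0.07]
pos [0.0309, -0.1651, 0.0] turn [0.0, 0.0, 0.0]
pos [0.0408, -0.3159, 0.0] turn [0.0, 0.0, 0.0]
pos [-0.0537, -0.4689, 0.0] turn [0.0, 0.0, 0.0]
pos [-0.0537, -0.4689, 0.05] turn [0.0, 0.0, 0.0]
```

Emit:
send_rows(
  deltas=[
    {"turn":[0,-1,0],"delta_pos":[0.003,0,-0.02],"grip":0.04},
    {"turn":[0,-1,0],"delta_pos":[0.003,0,-0.045],"grip":0.04},
    {"turn":[0,-1,0],"delta_pos":[0.003,0,-0.065],"grip":0.04},
    {"turn":[0,-1,0],"delta_pos":[0.003,0,-0.065],"grip":0.04},
    {"turn":[0,-1,0],"delta_pos":[0.003,0,-0.065],"grip":0.04},
  ],
)

```text
clock: 21.7
tcp_pos: [0.4413, 0.1181, 0.3198]
ee_rot: [-0.092, 0.996, -0.0, -0.0]
contact_force: [0.0, -0.3, -5.9]
gripper_width: 0.0538
grasp_force: 30.0
```

```bash
python3 - <<'E'
from h import *
c=pickle.load(open('top.pkl','rb')); im=cv2.cvtColor(c['image'],cv2.COLOR_RGB2HSV)
m=np.uint8((im[...,1]>130)&(abs(im[...,0].astype(int)-28)<8)&(im[...,2]>110)); m[:,:310]=0; m[:,365:]=0; m[:155]=0; m[203:]=0
k=cv2.findNonZero(m); e=cv2.fitEllipse(cv2.convexHull(k)); print(e,onplane(c,e[0],.003))
p,R,s=now(); print(p,s['clock'],R.as_matrix().round(3)[2])
for t in((.442,-.05,.32),(.46,-.2,.32),(.5815,-.331,.32),(.5815,-.331,.27)): delta(p,R,t,190.6)
E
```

```text
((336.1811218261719, 177.78305053710938), (27.486276626586914, 28.586877822875977), 117.84571838378906) [ 0.58097731 -0.331551    0.003     ]
[0.44133834 0.11807702 0.3197852 ] 21.7 [ 0.001 -0.    -1.   ]
pos [0.0301, -0.1654, -0.0002] turn [-0.01, -0.03, -0.05]
pos [0.0399, -0.3161, -0.0001] turn [-0.01, -0.03, -0.05]
pos [-0.0556, -0.4671, -0.0001] turn [-0.01, -0.03, -0.05]
pos [-0.0556, -0.4671, 0.0499] turn [-0.01, -0.03, -0.05]
```

Emit:
send_rows(
  deltas=[
    {"turn":[0,0,0],"delta_pos":[0.004,-0.02,0],"grip":0.04},
    {"turn":[0,0,0],"delta_pos":[0.01,-0.055,0],"grip":0.04},
    {"turn":[0,0,0],"delta_pos":[0.018,-0.095,0],"grip":0.04},
    {"turn":[0,0,0],"delta_pos":[0.025,-0.135,0],"grip":0.04},
    {"turn":[0,0,0],"delta_pos":[0.03,-0.175,0],"grip":0.04},
    {"turn":[0,0,0],"delta_pos":[0.034,-0.215,0],"grip":0.04},
    {"turn":[0,0,0],"delta_pos":[0.038,-0.255,0],"grip":0.04},
    {"turn":[0,0,0],"delta_pos":[0.038,-0.29,0],"grip":0.04},
    {"turn":[0,0,0],"delta_pos":[0.03,-0.325,0],"grip":0.04},
    {"turn":[0,0,0],"delta_pos":[0.01,-0.36,0],"grip":0.04},
    {"turn":[0,0,0],"delta_pos":[-0.01,-0.395,0],"grip":0.04},
    {"turn":[0,0,0],"delta_pos":[-0.03,-0.428,0],"grip":0.04},
    {"turn":[0,0,0],"delta_pos":[-0.047,-0.453,0],"grip":0.04},
    {"turn":[0,0,0],"delta_pos":[-0.055,-0.466,0],"grip":0.04},
    {"turn":[0,0,0],"delta_pos":[-0.056,-0.467,0.02],"grip":0.04},
    {"turn":[0,0,0],"delta_pos":[-0.056,-0.467,0.04],"grip":0.04},
    {"turn":[0,0,0],"delta_pos":[-0.056,-0.467,0.05],"grip":0.04},
    {"turn":[0,0,0],"delta_pos":[-0.056,-0.467,0.05],"grip":0.04},
    {"turn":[0,0,0],"delta_pos":[-0.056,-0.467,0.05],"grip":0.04},
    {"turn":[0,0,0],"delta_pos":[-0.056,-0.467,0.05],"grip":0.04},
  ],
)

```text
clock: 23.7
tcp_pos: [0.5821, -0.3309, 0.2716]
ee_rot: [-0.092, 0.996, -0.0, 0.001]
contact_force: [-0.7, 0.3, -5.8]
gripper_width: 0.0539
grasp_force: 30.0
```

```bash
python3 - <<'E'
from h import *
from rig import optics
p,R,s=now(); print(p,s['clock'],R.as_matrix().round(3).tolist(),s['joint_vel'].round(3),s['gripper_width'])
a=optics.capture('side')
im=cv2.resize(a['image'][:,:,::-1],(800,600))
for z in(p[2]-.022,p[2]+.03):   # expected case if grasped as commanded
    B=box(p[0],p[1],np.radians(10.6),z); cv2.polylines(im,[np.int32([(proj(a,q)+.5)*1.5625 for q in B])],True,(0,0,255),1)
cv2.imwrite('pics/m1.png',im)
E
```

```text
[ 0.58213993 -0.33090736  0.27156909] 23.7 [[-0.983, -0.183, 0.001], [-0.183, 0.983, -0.001], [-0.001, -0.001, -1.0]] [ 0.    -0.005  0.001 -0.003  0.001 -0.    -0.001] 0.053850379103475926
```

View pics/m1.png

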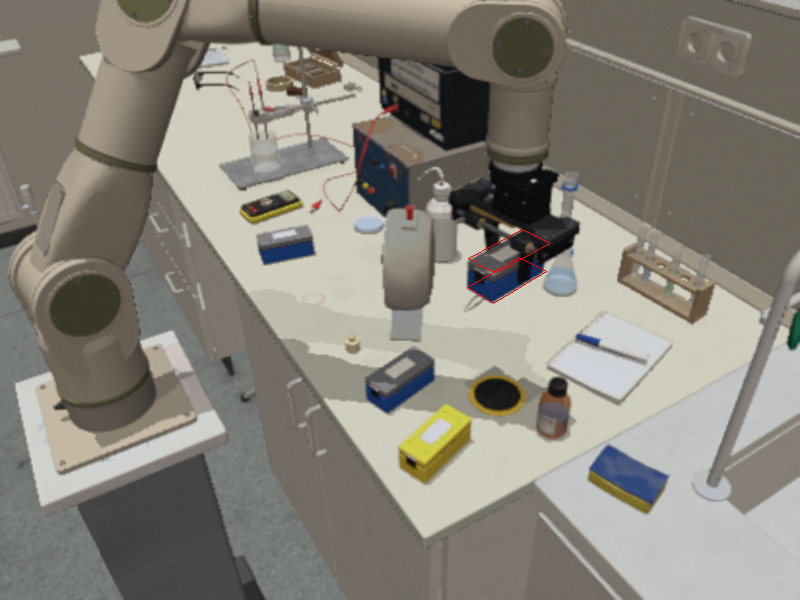

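The case sits at (507,268), matching the overlay: level and centred above the mat. The other cases at (285,243) and (400,378), the yellow look-alike and the bystanders are all in place. I hand in.

Emit:
send_rows(
  deltas=[
    {"turn":[0,0,0],"delta_pos":[0,0,0],"grip":0.04},
    {"turn":[0,0,0],"delta_pos":[0,0,0],"grip":0.04},
    {"turn":[0,0,0],"delta_pos":[0,0,0],"grip":0.04},
    {"turn":[0,0,0],"delta_pos":[0,0,0],"grip":0.04},
    {"turn":[0,0,0],"delta_pos":[0,0,0],"grip":0.04},
  ],
)

```text
clock: 24.25
tcp_pos: [0.5819, -0.3307, 0.2706]
ee_rot: [-0.092, 0.996, 0.0, 0.0]
contact_force: [0.7, 0.0, -5.9]
gripper_width: 0.0538
grasp_force: 30.0
```

```bash
python3 -c "
from rig import ticket
print(ticket.sign_off())"
```

```text
the job is handed in; nothing more can be done
None
```

I handed the job in at 24 s with the rattling case, the middle of the three from the left, held level and still about 0.25 m above the mat's centre; the leftmost tested quiet and is back upright in its place, and the right-hand one never needed lifting.

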